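# Open the guard of the counter case and sort the curd pieces into its two bays

## Robot

A 6-joint arm with a two-finger parallel gripper is mounted at the origin on a cart in front of the work surface, level with it; the furniture and walls round the work are solid. World frame = base frame: x ahead of the robot, y to its left, z up, the work surface at z = 0. Lengths are in mm, angles in rad, forces in N, time in s.
With the tool pointing down it reaches from about 350 to 775 mm from the base axis. Payload 7.3 kg.
Tool frame: the origin (TCP) lies between the finger pads; the fingertips stand 22 mm ahead of it and the grasp point (between the pads) lies 3 mm ahead of it (nose_length is the distance from the TCP to the fingertips, in mm); z points along the fingers, y is the direction in which the jaws open and shut (so a half turn about z gives the same grasp; the last joint's range is limited). The gripper opens to 92 mm and grips with 3 to 60 N. Pads are 19 mm wide; open, the fingers measure 130 mm over their backs; the gripper's body (75 mm by 190 mm) begins 47 mm behind the grasp point.
Start: joints at [0.978, 0.342, 1.524, -0, 1.275, -0.146], TCP at [226.832, 473.49, 220.541] pointing down, gripper open.
Joint ranges: [-2.53, 2.53], [-0.77, 2.02], [0.04, 2.7], [-1, 4.14], [0.28, 2.66], [-3.11, 3.11]. Speed limits (rad/s): [2.57, 2.57, 3.14, 3.14, 3.14, 3.14].

## Interface

Orientations are given as [roll, pitch, yaw] about the fixed x, y, z axes, in that order (R = Rz(yaw) Ry(pitch) Rx(roll)).
In Python, from plant import get_obs, capture, close_job, nose_length gives the robot as it stands.
- The arm moves only by the tool step_arm, never from a script. Its argument "increments" is text: rows parted by semicolons, each of 7 numbers parted by spaces: the turn, a rotation vector about the tool's x, y, z in rad, then the shift along the tool's x, y, z in mm, then the opening, from -1 (shut) to 1 (fully open). A call has 1 to 20 rows; each row is the pose to reach, as a shift and turn from the pose commanded when the call began, along the tool's axes at that moment; what a row does not reach only later rows make up. A row lasts 1/8 s, in which the tool goes at most 62.5 mm and 10.7 degrees, less where a joint would pass 70% of its speed; a pose out of reach is approached as far as the arm can. A call with a gripper value outside its range is refused whole. The fingers move at their own pace and stop on an object; the grip force is fixed at half the most. Time passes only in rows, so rows that repeat a pose let the fingers close. It gives the time, the measured TCP pose, the force and the opening at its end, in the units of the state.
- get_obs(): the state, without advancing time (a new reading comes with each control period).
- capture(name): name is "scene" or "top" or "wrist"; returns a dict with "frame" (400x640x3 uint8, red, green, blue), "K" (3x3 intrinsics, pixels), "extrinsics" (4x4, takes a point from world to camera coordinates); the wrist camera has in their place "tool_from_camera" (4x4, takes a point from camera to tool coordinates, whose origin is the TCP and whose axes are the flange's). Camera axes: x right, y down, z forward; pixel columns grow to the right and rows downward; lengths in mm; the calibration is good to about 2 mm. A picture is of the moment at which its call begins: read the wrist's pose just before it. There is no depth.
- close_job(): hands the job in, once; it reports no verdict.
The state is a dict: "time": time; "joint_positions": joint angles; "dq": joint speeds; "tau": joint torques, N m; "tool_pos": TCP position; "tcp_rot": TCP orientation; "contact_force": force on the tool from outside, world axes, zero at the start; "moment": the same for the moment, N m; "grip_width": finger opening in mm.
Only numpy, scipy, OpenCV 4.12 (cv2) and the standard library are available. Lean on these libraries where they do the work, as an engineer would, in place of code of your own. Each camera call takes 0.05 s, during which the arm holds its last target.

## Task

Swing the guard of the two-bay counter case up and back past its balance point so that it stays open on its own, then sort the two round curd pieces and the curd bar from the wooden board into the case: each goes into the bay that already holds a piece of its own shape. Set them so that every piece lies flat on the floor of its bay, and do not disturb the cup, the curd wheel and the ink bottle standing nearby.

Things in the scene. Friction and masses are not known exactly. Their poses are not given: they have to be found in the camera images.
- case: open-topped wooden counter case, 165 (x) x 310 (y) x 36 mm high, fixed; origin at the centre of its underside, x to the rear (hinge side), y to the left, z up. Walls, floor and the divider at y = 0 are 7 mm thick: two bays, each 151 (x) x 144 (y) mm inside, centres at y = +76 and -76 mm, floor at z = 7 mm. Each bay holds a sample piece near its rear; which bay holds which shape varies.
- guard (a joint): angle in rad of the guard, a clear panel in a wooden frame (165 x 310 x 9 mm, 0.25 kg) hinged along the rear wall: 0 = shut, lying on the case; about 1.5 = balance point, below which it falls shut; 2.1 = resting on its stop, leaning back, open. The hinge is free with light damping.
- guard_hinge (a point): a point on the hinge axis at mid length: in the case's frame x = +82.5, y = 0, z = 41 mm. The axis runs along the case's y; the guard opens from front to up to rear.
- guard_knob (a point): centre of the round dark wooden knob (22 mm ball on a 10 mm stem) on the guard near its front edge; shut, it lies 150 mm in front of the hinge axis and 34 mm above it, and 29.5 mm above the guard's frame. The guard's front edge is 15 mm beyond it.
- board: flat wooden board, 160 (x) x 230 (y) x 14 mm, fixed to the table, right of the case; origin at the centre of its underside. The pieces to be sorted lie on it.
- disc_a: round curd piece with fluted rim, hard, 40 mm across, 24 mm high, 35 g, lying flat on the board; origin at its centre, z along its axis.
- disc_b: second round curd piece, the same as disc_a.
- bar_a: hard curd bar, 64 (x) x 24 (y) x 24 (z) mm, 40 g, lying on the board; origin at its centre, x along its length.
- sample_disc: round curd piece like disc_a (40 mm across, 24 mm high) already in one bay, near the bay's rear wall; marks the bay for round pieces. Origin at its centre, z along its axis. It may be nudged but stays in its bay, flat.
- sample_bar: curd bar like bar_a (64 x 24 x 24 mm) already in the other bay, near the bay's rear wall, lying along the case's y; marks the bay for bars. Origin at its centre, x along its length. It may be nudged but stays in its bay, flat.
- cup: clear cup of yellow butterfat, 74 mm across, 88 mm high, left of the case. Leave alone. Origin: centre of its underside.
- wheel: large pressed curd wheel, 120 mm across, 35 mm high, left of the case. Leave alone. Origin: centre of its underside.
- ink: small ink bottle with black cap, 33 mm across, 62 mm high, behind the gap between board and case. Leave alone. Origin: centre of its underside.

How it is judged (in metres and radians):
On the way:
1. the guard has been swung past its balance point and rests open, not held by the robot (value of joint guard above 1.9 rad and contact force between each of the arm, the fingers and guard below 0.2 N), for 0.2 s.
At the end, for the whole second after the job is handed in: The guard stands open by itself (beyond 1.9 rad). disc_a, disc_b and sample_disc are all in one bay, bar_a and sample_bar are both in the other, and each lies flat (within about 0.15 rad) on the bay's floor (centre less than 24 mm above the case's underside; 19 mm when it lies true), at rest (value of joint guard above 1.9 rad and ((y of disc_a in the frame of case between 0.01 and 0.145 m and y of disc_b in the frame of case between 0.01 and 0.145 m and y of sample_disc in the frame of case between 0.01 and 0.145 m and y of bar_a in the frame of case between -0.145 and -0.01 m and y of sample_bar in the frame of case between -0.145 and -0.01 m) or (y of disc_a in the frame of case between -0.145 and -0.01 m and y of disc_b in the frame of case between -0.145 and -0.01 m and y of sample_disc in the frame of case between -0.145 and -0.01 m and y of bar_a in the frame of case between 0.01 and 0.145 m and y of sample_bar in the frame of case between 0.01 and 0.145 m)) and x of disc_a in the frame of case between -0.075 and 0.075 m and z of disc_a in the frame of case between 0 and 0.024 m and angle between the z axis of each of disc_a, disc_b, sample_disc and the z axis of case, either way round below 0.15 rad and linear speed of each of disc_a, disc_b, sample_disc, bar_a, sample_bar below 0.02 m/s and x of disc_b in the frame of case between -0.075 and 0.075 m and z of disc_b in the frame of case between 0 and 0.024 m and x of sample_disc in the frame of case between -0.075 and 0.075 m and z of sample_disc in the frame of case between 0 and 0.024 m and x of bar_a in the frame of case between -0.075 and 0.075 m and z of bar_a in the frame of case between 0 and 0.024 m and angle between the x axis of each of bar_a, sample_bar and the z axis of case, either way round above 1.42 rad and x of sample_bar in the frame of case between -0.075 and 0.075 m and z of sample_bar in the frame of case between 0 and 0.024 m); the robot touches nothing.
It fails at once if the cup, the curd wheel or the ink bottle is disturbed (moved more than 20 mm or tipped) (distance of any of cup, wheel, ink from where it was at the start of the episode above 0.02 m or angle between any of cup, wheel, ink's own z axis and vertical above 0.3 rad).
It also fails if it takes over 72 s, if anything falls off the work surface, if the arm or the gripper's body presses on something with over 40 N, if the wrist force passes 120 N, or if a joint passes its speed limit or range.

## Working session

There is one attempt and no reset: what is moved stays moved. The work goes in short steps, Python scripts to look and compute and a tool call to move; the robot and the scene stay as the last step left them, time stands still between calls to the robot, and variables do not carry over. Pictures are saved under pics/ and viewed, and the job is handed in when it is done.

Besides the shell and the picture viewer there is one more tool, called after "Call:" as name(argument=value, ...) on one line, values as JSON. step_arm: Moves the arm, as the interface text tells. Its arguments: {"type":"object","properties":{"increments":{"type":"string"}},"required":["increments"]}

```bash
ls; mkdir -p pics; python3 - <<'E'
from plant import get_obs, capture, nose_length
import cv2,numpy as np
print(get_obs(), nose_length)
np.set_printoptions(precision=4,suppress=True)
for n in ("scene","top"):
    c=capture(n); cv2.imwrite(f"pics/{n}0.png",c["frame"][:,:,::-1]); print(n,c["K"],c["extrinsics"])
E
```

```text
pics
{'time': 0.0, 'joint_positions': array([ 9.78020341e-01,  3.42755285e-01,  1.52500332e+00, -1.29638377e-05,
        1.27538526e+00, -1.45990600e-01]), 'dq': array([-0.00101328,  0.00026916,  0.0004562 , -0.00036741,  0.00018651,
        0.00084015]), 'tau': array([ 5.92904726e-04, -4.31233943e+01, -2.44229168e+01,  7.15755788e-02,
        5.59384050e-02, -1.43162360e-04]), 'tool_pos': array([226.58542729, 473.13522221, 219.83284669]), 'tcp_rot': array([-3.14005615e+00, -2.13392929e-04,  2.69481089e+00]), 'contact_force': array([ 0.91135195, -0.72475985, -0.14660689]), 'moment': array([-0.02757268, -0.00613795, -0.01363937]), 'grip_width': 92.01067061360224} 22.0
scene [[376.6429   0.     315.5679]
 [  0.     376.6429 200.586 ]
 [  0.       0.       1.    ]] [[   0.8641   -0.5033    0.0017 -411.6974]
 [  -0.2806   -0.4847   -0.8285  278.769 ]
 [   0.4178    0.7154   -0.5601  818.7005]
 [   0.        0.        0.        1.    ]]
top [[432.0976   0.     322.0011]
 [  0.     432.0976 193.7827]
 [  0.       0.       1.    ]] [[  -0.0231   -0.9994   -0.0245  167.0335]
 [  -0.9849    0.027    -0.1709  551.81  ]
 [   0.1715    0.0201   -0.985  1206.1122]
 [   0.        0.        0.        1.    ]]
```

View pics/scene0.png

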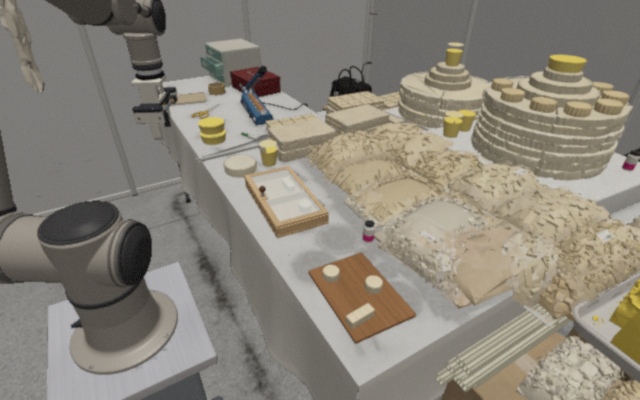

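View pics/top0.png

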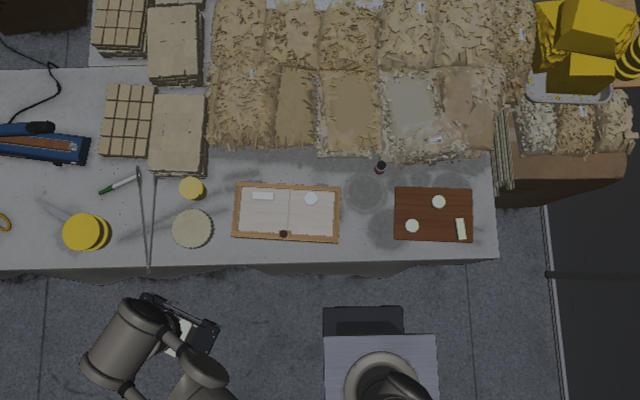

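The top view shows the case around (287,213). The sample bar (263,196) is in the left bay, the sample disc (310,199) is in the right bay, and the knob is at (283,233). On the board are discs at (438,201) and (412,226) and the bar at (460,229). I'll zoom in for accuracy.

```bash
python3 - <<'E'
import cv2
a=cv2.imread("pics/top0.png")
cv2.imwrite("pics/topcase.png",cv2.resize(a[165:265,165:365],None,fx=4,fy=4,interpolation=cv2.INTER_CUBIC))
cv2.imwrite("pics/topboard.png",cv2.resize(a[150:260,350:490],None,fx=5,fy=5,interpolation=cv2.INTER_CUBIC))
E
```

```text
(no output)
```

View pics/topcase.png

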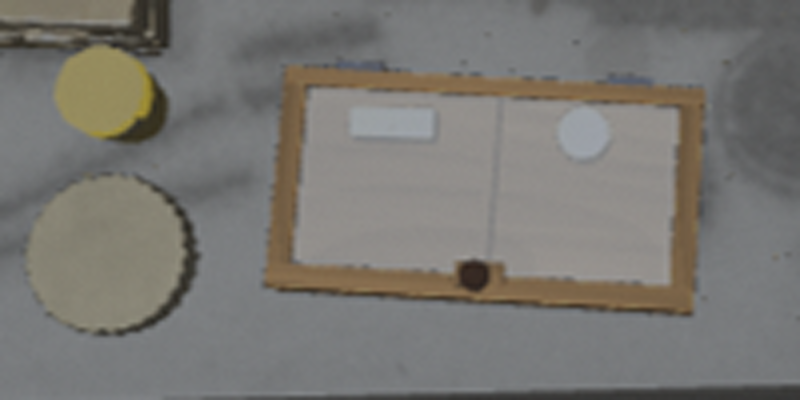

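View pics/topboard.png

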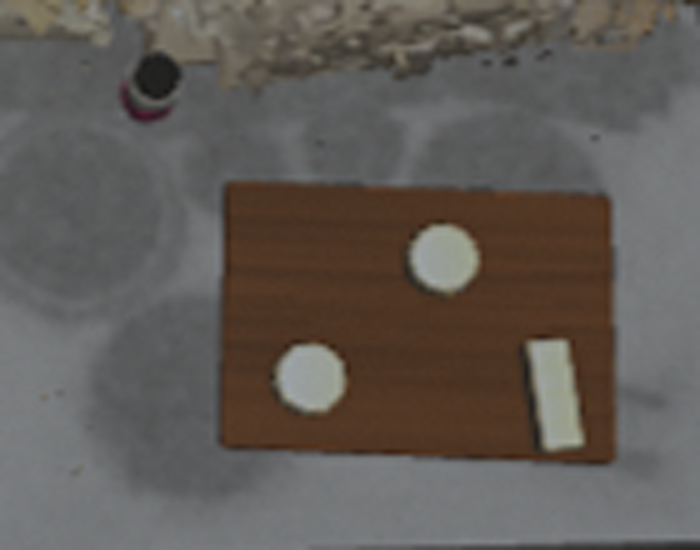

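```bash
cat > h.py <<'E'
import numpy as np, cv2
np.set_printoptions(precision=2,suppress=True)
K=np.array([[432.0976,0,322.0011],[0,432.0976,193.7827],[0,0,1]])
from plant import capture, get_obs
def cam():
    c=capture("top"); return c
def ray(c,u,v,z):
    E=c["extrinsics"];R=E[:3,:3];t=E[:3,3];o=-R.T@t
    d=R.T@np.linalg.solve(c["K"],[u,v,1]); return o+d*(z-o[2])/d[2]
E
python3 - <<'E'
from h import *
c=cam(); E=c["extrinsics"]; print("cam",-E[:3,:3].T@E[:3,3])
f=lambda p,z:ray(c,165+(p[0]+.5)/4-.5,165+(p[1]+.5)/4-.5,z)
g=lambda p,z:ray(c,350+(p[0]+.5)/5-.5,150+(p[1]+.5)/5-.5,z)
P=np.array([f(p,45.5) for p in [(285,66),(704,90),(692,311),(265,286)]]);print(P, [np.linalg.norm(P[i]-P[i-1]) for i in range(4)])
m=P.mean(0);yl=(P[0]+P[3]-P[1]-P[2]);yaw=np.arctan2(yl[1],yl[0])-np.pi/2
xl=(P[0]+P[1]-P[2]-P[3]);print("case",m,yaw,np.arctan2(xl[1],xl[0]))
def loc(w):
    d=w[:2]-m[:2];return np.array([np.cos(yaw)*d[0]+np.sin(yaw)*d[1],-np.sin(yaw)*d[0]+np.cos(yaw)*d[1]])
k=f((474,275),80);print("knob",k,loc(k))
for n,p in dict(sb=(392,123),sd=(583,133)).items(): w=f(p,31);print(n,w,loc(w))
for n,p in dict(da=(311,377),db=(444,258)).items(): print(n,g(p,38))
B=np.array([g(p,38) for p in [(527,341),(568,339),(584,445),(545,451)]]);print("bar",B,B.mean(0),[np.linalg.norm(B[i]-B[i-1]) for i in range(4)])
d=B[0]+B[1]-B[2]-B[3];print("baryaw",np.arctan2(d[1],d[0]))
Q=np.array([g(p,14) for p in [(225,183),(610,197),(615,462),(222,447)]]);print("board",Q,Q.mean(0))
print("ink",g((157,77),62),"cup",f((104,90),88),"wheel",f((108,253),35))
E
```

```text
cam [ 340.48  127.78 1286.41]
[[601.33 405.91  45.5 ]
 [574.8   98.31  45.5 ]
 [414.46 111.77  45.5 ]
 [439.94 418.59  45.5 ]] [np.float64(161.88768009258067), np.float64(308.7466060902749), np.float64(160.90534303148925), np.float64(307.8814099226435)]
case [507.63 258.64  45.5 ] -0.08444214138620532 -0.08106029132727484
knob [441.19 263.74  80.  ] [-66.63  -0.52]
sb [559.11 329.17  31.  ] [45.35 74.62]
sd [547.78 187.98  31.  ] [ 45.97 -67.02]
da [ 459.48 -103.39   38.  ]
db [ 526.75 -184.33   38.  ]
bar [[ 477.1  -228.54   38.  ]
 [ 477.65 -252.08   38.  ]
 [ 416.6  -256.37   38.  ]
 [ 413.73 -233.99   38.  ]] [ 446.27 -242.75   38.  ] [np.float64(63.60242725143118), np.float64(23.552000982797818), np.float64(61.20151628477629), np.float64(22.56744705076782)]
baryaw 0.07809401122278382
board [[ 579.09  -63.53   14.  ]
 [ 564.3  -290.79   14.  ]
 [ 407.78 -280.85   14.  ]
 [ 422.11  -53.65   14.  ]] [ 493.32 -172.21   14.  ]
ink [633.71 -20.27  62.  ] cup [578.6  525.55  88.  ] wheel [467.73 536.65  35.  ]
```

```bash
cat >> h.py <<'E'
def go(cur,ycur,tgts):
    # rows: tool shift for world targets (x,y,z,yaw) from commanded pose cur
    c,s=np.cos(ycur),np.sin(ycur)
    for t in tgts:
        d=np.array(t[:3])-np.array(cur)
        a=(ycur-t[3]+np.pi)%(2*np.pi)-np.pi
        print("%.3f  %.1f %.1f %.1f"%(a,c*d[0]+s*d[1],s*d[0]-c*d[1],-d[2]))
CASE=np.array([508,258.6]);CY=-0.083
def w(x,y):
    return CASE+np.array([np.cos(CY)*x-np.sin(CY)*y,np.sin(CY)*x+np.cos(CY)*y])
E
python3 - <<'E'
from h import *
k=w(-67.5,0);print(k)
go([226.8,473.5,220.5],2.695,[(*k,150,3.058),(*k,78,3.058)])
E
```

```text
[440.73 264.2 ]
-0.363  -283.3 -96.4 70.5
-0.363  -283.3 -96.4 142.5
```

Call:
step_arm(increments="0 0 -0.1 -60 -20 10 1; 0 0 -0.2 -120 -40 25 1; 0 0 -0.3 -180 -60 45 1; 0 0 -0.363 -240 -80 60 1; 0 0 -0.363 -283.3 -96.4 70.5 1; 0 0 -0.363 -283.3 -96.4 70.5 1; 0 0 -0.363 -283.3 -96.4 70.5 1")

```text
time: 1.02
tool_pos: [440.3, 264.2, 149.9]
tcp_rot: [3.142, -0.001, 3.057]
contact_force: [-0.0, 0.4, -0.1]
grip_width: 91.5
```

```bash
python3 - <<'E'
from h import *
c=capture("wrist");cv2.imwrite("pics/w1.png",c["frame"][:,:,::-1]);T=c["tool_from_camera"];print(c["K"],T)
# predicted pixel of knob centre at tool z = 150-75
p=np.linalg.inv(T)@[0,0,75,1];q=c["K"]@p[:3];print(q[:2]/q[2])
E
```

```text
[[304.08   0.   317.5 ]
 [  0.   304.08 196.89]
 [  0.     0.     1.  ]] [[  -0.     -0.97   -0.26   69.  ]
 [   1.     -0.     -0.      0.05]
 [  -0.     -0.26    0.97 -165.11]
 [   0.      0.      0.      1.  ]]
[317.46 203.29]
```

View pics/w1.png

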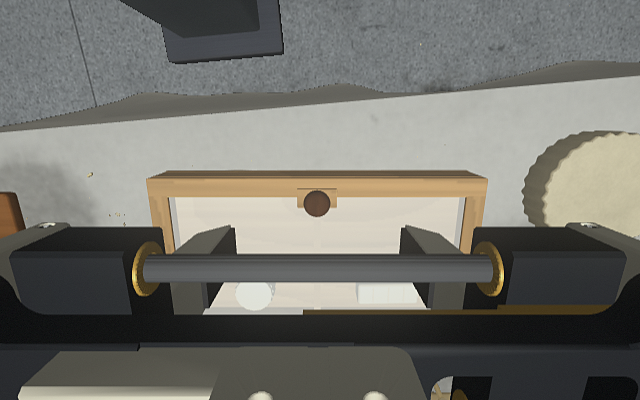

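The wrist view shows the knob at (317,204), against a predicted (317.5,203.3), so it lines up. I'll descend and grip.

Call:
step_arm(increments="0 0 0 0 0 30 0.2; 0 0 0 0 0 60 0; 0 0 0 0 0 72 0; 0 0 0 0 0 72 0; 0 0 0 0 0 72 -1; 0 0 0 0 0 72 -1; 0 0 0 0 0 72 -1; 0 0 0 0 0 72 -1; 0 0 0 0 0 72 -1")

```text
time: 2.2
tool_pos: [440.7, 263.6, 78.3]
tcp_rot: [-3.141, 0.0, 3.058]
contact_force: [-1.2, -4.4, 12.6]
grip_width: 6.4
```

```bash
python3 - <<'E'
from h import *
# knob arc, tool stays vertical; commanded TCP now (440.7,264.2,78) yaw 3.058
out=[]
r=np.hypot(150,34)
for th in np.linspace(0,2.09,21)[1:]:
    a=np.pi-np.arctan2(34,150)-th
    # tool x = case -x (yaw pi+CY)
    X=r*np.cos(a);Z=r*np.sin(a)
    print("%.2f: %.1f %.1f"%(th,-(X+150),-(Z-34)))
E
```

```text
0.10: -4.4 -15.5
0.21: -10.3 -30.4
0.31: -17.8 -44.6
0.42: -26.7 -58.0
0.52: -37.0 -70.3
0.63: -48.5 -81.5
0.73: -61.1 -91.5
0.84: -74.7 -100.1
0.94: -89.1 -107.2
1.04: -104.1 -112.8
1.15: -119.7 -116.8
1.25: -135.6 -119.1
1.36: -151.6 -119.8
1.46: -167.7 -118.8
1.57: -183.5 -116.1
1.67: -199.0 -111.8
1.78: -213.9 -105.9
1.88: -228.2 -98.5
1.99: -241.6 -89.6
2.09: -253.9 -79.4
```

```bash
python3 - <<'E'
from h import *
print(get_obs())
c=capture("wrist");cv2.imwrite("pics/w2.png",c["frame"][:,:,::-1])
E
```

```text
{'time': 2.2, 'joint_positions': array([ 0.39,  0.48,  1.74, -0.  ,  0.92, -1.1 ]), 'dq': array([-0.  , -0.01, -0.01, -0.01,  0.01, -0.  ]), 'tau': array([  2.  , -40.54, -18.35,   1.11,  -0.98,  -0.  ]), 'tool_pos': array([440.7 , 263.62,  78.3 ]), 'tcp_rot': array([-3.14,  0.  ,  3.06]), 'contact_force': array([-1.21, -4.41, 12.58]), 'moment': array([-0.67,  0.34,  0.  ]), 'grip_width': 6.4471211475503285}
```

View pics/w2.png

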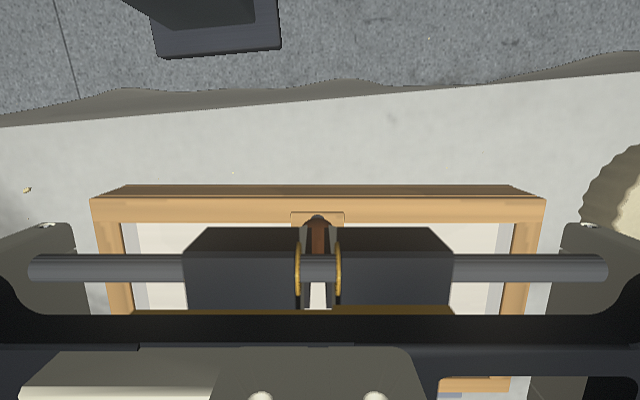

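```bash
python3 - <<'E'
from h import *
c=capture("wrist");T=c["tool_from_camera"]
for x in [(0,0,-3),(0,0,-14),(0,0,0),(10,0,-3),(20,0,-3),(0,0,22)]:
    p=np.linalg.inv(T)@[*x,1];q=c["K"]@p[:3];print(x,q[:2]/q[2],p[2])
cv2.imwrite("pics/w3.png",cv2.resize(c["frame"][170:330,220:420,::-1],None,fx=4,fy=3.7,interpolation=cv2.INTER_CUBIC))
c=capture("scene");f=c["frame"][150:250,220:350,::-1];cv2.imwrite("pics/s3.png",cv2.resize(f,None,fx=6,fy=6,interpolation=cv2.INTER_CUBIC))
E
```

```text
(0, 0, -3) [317.46 240.86] 174.37354415986712
(0, 0, -14) [317.45 248.94] 163.73989838537048
(0, 0, 0) [317.46 238.82] 177.27362937109348
(10, 0, -3) [317.44 224.4 ] 171.8142348939981
(20, 0, -3) [317.43 207.45] 169.2549256281291
(0, 0, 22) [317.46 225.71] 198.54092092008676
```

View pics/w3.png

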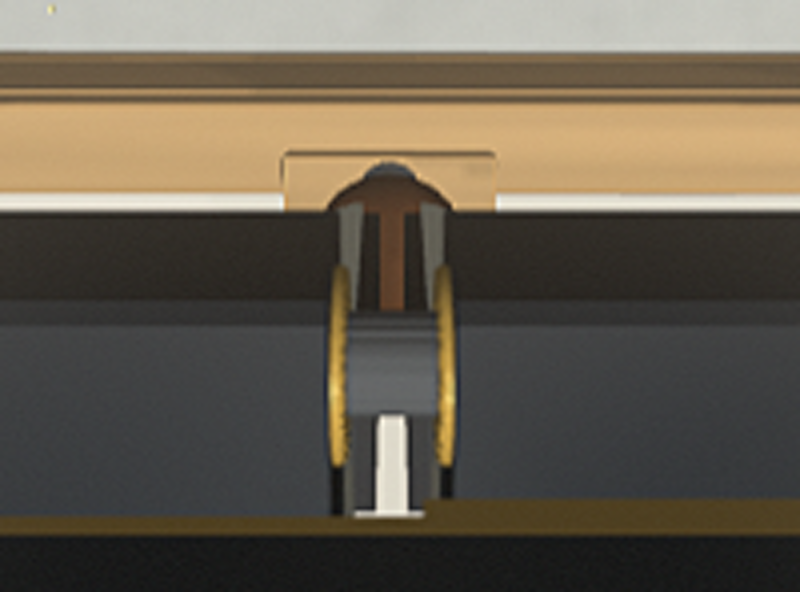

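View pics/s3.png

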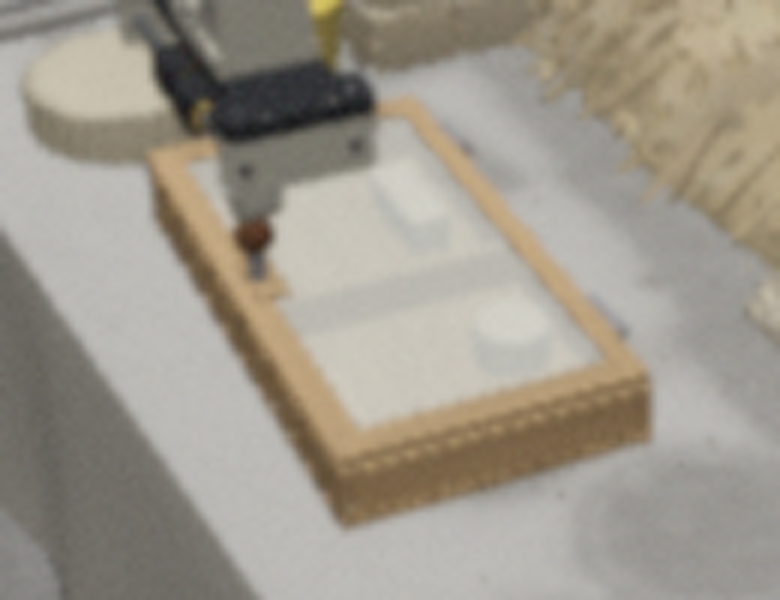

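```bash
python3 - <<'E'
from h import *
c=capture("scene");E=c["extrinsics"];print(-E[:3,:3].T@E[:3,3])
for x in [(440.7,264,75),(440.7,264,56),(440.7,264,100),(440.7,264,45),(450,255,56),(450,273,56)]:
    q=c["K"]@(E@[*x,1])[:3];u=q[:2]/q[2];print(x,u,(u-[220,150])*6)
E
```

```text
[  91.92 -657.79  690.18]
(440.7, 264, 75) [261.96 189.12] [251.76 234.72]
(440.7, 264, 56) [262.44 194.33] [254.65 266.01]
(440.7, 264, 100) [261.31 182.11] [247.89 192.66]
(440.7, 264, 45) [262.72 197.31] [256.3  283.86]
(450, 255, 56) [266.41 194.89] [278.48 269.34]
(450, 273, 56) [264.04 192.15] [264.23 252.88]
```

The knob sits where expected, between the fingers, but the width is smaller than I expected. I'll test it with a small lift along the arc.

Call:
step_arm(increments="0 0 0 0 0 0 -1; 0 0 0 -2 0 -8 -1; 0 0 0 -4.4 0 -15.5 -1; 0 0 0 -7.2 0 -23 -1; 0 0 0 -10.3 0 -30.4 -1; 0 0 0 -10.3 0 -30.4 -1")

```text
time: 3.15
tool_pos: [451.6, 263.4, 109.1]
tcp_rot: [3.141, 0.001, 3.058]
contact_force: [0.1, 0.4, 0.3]
grip_width: 0.4
```

```bash
python3 - <<'E'
from h import *
print(get_obs())
c=capture("scene");f=c["frame"][130:250,200:350,::-1];cv2.imwrite("pics/s4.png",cv2.resize(f,None,fx=5,fy=5,interpolation=cv2.INTER_CUBIC))
E
```

```text
{'time': 3.15, 'joint_positions': array([ 0.38,  0.45,  1.69,  0.  ,  1.  , -1.11]), 'dq': array([ 0.  ,  0.01,  0.02, -0.  , -0.01,  0.  ]), 'tau': array([ -0.06, -45.3 , -20.87,  -0.01,   0.18,  -0.02]), 'tool_pos': array([451.59, 263.42, 109.06]), 'tcp_rot': array([3.14, 0.  , 3.06]), 'contact_force': array([0.06, 0.38, 0.28]), 'moment': array([0.05, 0.  , 0.05]), 'grip_width': 0.39130711002378904}
```

View pics/s4.png

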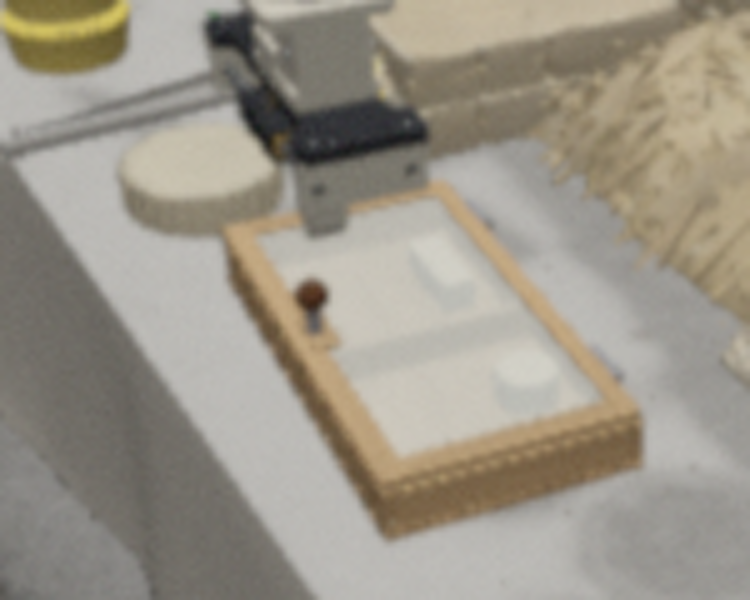

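The grip slipped off the ball. I need to see where the fingertips really are.

```bash
python3 - <<'E'
from h import *
c=capture("scene");f=c["frame"][150:215,235:315,::-1];a=cv2.resize(f,None,fx=5,fy=5,interpolation=cv2.INTER_CUBIC)
E=c["extrinsics"]
for x in [(451.6,263.4,109-22),(451.6,263.4,109),(451.6,263.4,109+44)]:
    q=c["K"]@(E@[*x,1])[:3];u=(q[:2]/q[2]-[235,150])*5;cv2.circle(a,tuple(int(v) for v in u),3,(0,0,255),-1)
c=capture("wrist");b=cv2.resize(c["frame"][180:300,230:410,::-1],None,fx=2.2,fy=2.7)
a=cv2.resize(a,(400,325));b=cv2.resize(b,(400,325))
cv2.imwrite("pics/z5.png",np.hstack([a,b]))
E
```

```text
(no output)
```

View pics/z5.png

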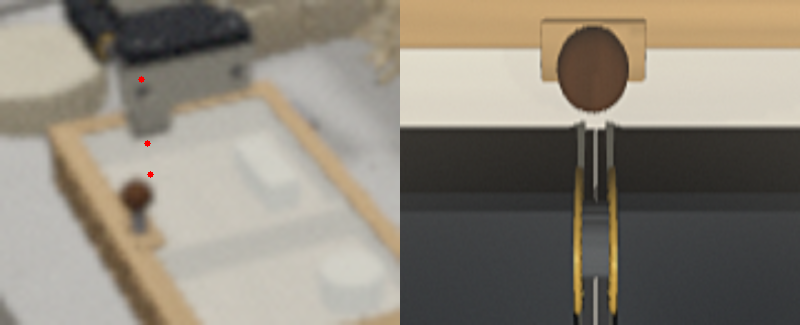

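```bash
python3 - <<'E'
from h import *
go([451,263.3,108.4],3.058,[(455,220,140,3.058),(470,20,120,3.058),(470,20,50,3.058)])
E
```

```text
0.000  -7.6 -42.8 -31.6
0.000  -39.2 -240.9 -11.6
0.000  -39.2 -240.9 58.4
```

Call:
step_arm(increments="0 0 0 -2 0 -32 -1; 0 0 0 -10 -50 -32 -1; 0 0 0 -18 -110 -32 -1; 0 0 0 -28 -170 -20 -1; 0 0 0 -39.2 -230 0 -1; 0 0 0 -39.2 -240.9 40 -1; 0 0 0 -39.2 -240.9 58.4 -1; 0 0 0 -39.2 -240.9 58.4 -1")

```text
time: 4.3
tool_pos: [468.6, 19.8, 48.7]
tcp_rot: [3.141, -0.004, 3.057]
contact_force: [-0.4, 1.4, 0.7]
grip_width: 0.8
```

```bash
python3 - <<'E'
from h import *
print(get_obs()["tool_pos"])
c=capture("scene");f=c["frame"][150:300,230:430,::-1];a=cv2.resize(f,None,fx=4,fy=4,interpolation=cv2.INTER_CUBIC)
E=c["extrinsics"];p=get_obs()["tool_pos"]
for dz in (-22,0,44):
    q=c["K"]@(E@[p[0],p[1],p[2]+dz,1])[:3];u=(q[:2]/q[2]-[230,150])*4;cv2.circle(a,tuple(int(v) for v in u),2,(0,0,255),-1)
cv2.imwrite("pics/z6.png",a)
E
```

```text
[468.6   19.84  48.72]
```

View pics/z6.png

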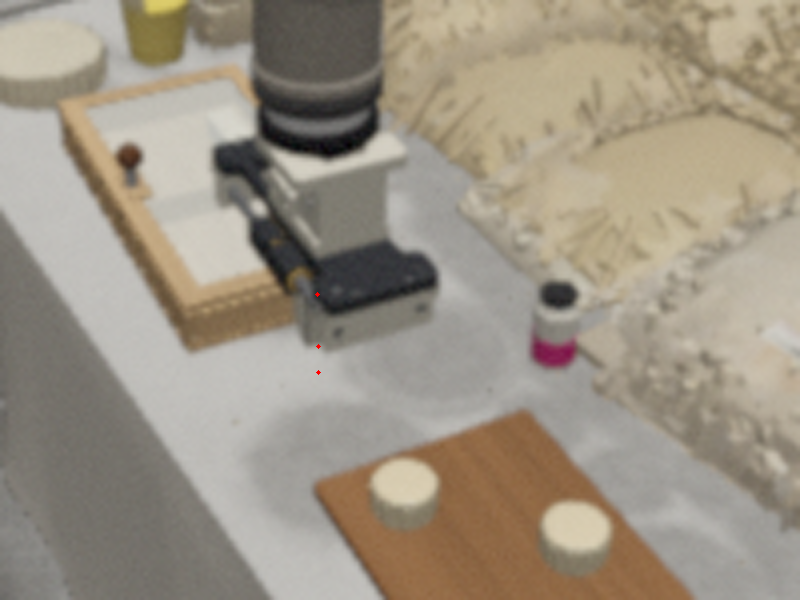

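The body hides the fingers from this camera. A gentle touch on the table will calibrate the tip.

Call:
step_arm(increments="0 0 0 0 0 10 -1; 0 0 0 0 0 20 -1; 0 0 0 0 0 23 -1; 0 0 0 0 0 23 -1")

```text
time: 4.85
tool_pos: [469.7, 20.1, 26.8]
tcp_rot: [3.142, -0.0, 3.058]
contact_force: [-1.2, 0.1, 0.0]
grip_width: 0.1
```

Call:
step_arm(increments="0 0 0 0 0 3 -1; 0 0 0 0 0 6 -1; 0 0 0 0 0 6 -1")

```text
time: 5.22
tool_pos: [469.7, 20.0, 20.8]
tcp_rot: [3.141, -0.0, 3.058]
contact_force: [-0.4, -1.2, 0.0]
grip_width: 0.7
```

Call:
step_arm(increments="0 0 0 0 0 2 -1; 0 0 0 0 0 4 -1; 0 0 0 0 0 4 -1")

```text
time: 5.6
tool_pos: [469.7, 20.0, 16.8]
tcp_rot: [3.141, -0.0, 3.058]
contact_force: [-0.6, 0.7, -0.2]
grip_width: 0.4
```

```bash
python3 - <<'E'
from h import *
print(get_obs()["contact_force"],get_obs()["tool_pos"])
c=capture("wrist");cv2.imwrite("pics/w7.png",c["frame"][:,:,::-1])
E
```

```text
[-0.61  0.74 -0.19] [469.71  19.98  16.84]
```

View pics/w7.png

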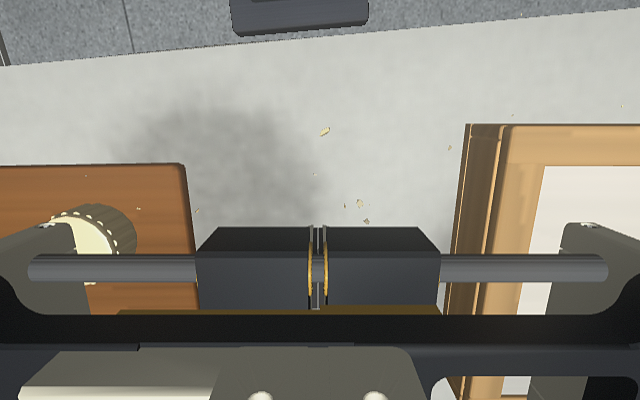

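Still no contact 5 mm below the nominal tip height, so the nose is shorter than stated. I'll continue down.

Call:
step_arm(increments="0 0 0 0 0 2 -1; 0 0 0 0 0 4 -1; 0 0 0 0 0 4 -1")

```text
time: 6.02
tool_pos: [469.7, 20.0, 12.8]
tcp_rot: [3.141, -0.0, 3.058]
contact_force: [-0.5, -0.1, -1.8]
grip_width: 0.6
```

Call:
step_arm(increments="0 0 0 0 0 2 -1; 0 0 0 0 0 4 -1; 0 0 0 0 0 4 -1")

```text
time: 6.4
tool_pos: [469.7, 20.0, 8.8]
tcp_rot: [3.142, -0.0, 3.058]
contact_force: [-0.7, 0.6, -0.6]
grip_width: 0.4
```

Call:
step_arm(increments="0 0 0 0 0 2 -1; 0 0 0 0 0 3 -1; 0 0 0 0 0 3 -1")

```text
time: 6.78
tool_pos: [469.8, 20.0, 5.9]
tcp_rot: [3.142, -0.0, 3.058]
contact_force: [0.3, 0.3, 0.9]
grip_width: 0.4
```

Call:
step_arm(increments="0 0 0 0 0 2 -1; 0 0 0 0 0 3 -1; 0 0 0 0 0 3 -1")

```text
time: 7.15
tool_pos: [469.8, 20.0, 2.9]
tcp_rot: [3.141, -0.0, 3.058]
contact_force: [0.2, -0.4, 0.3]
grip_width: 0.8
```

Call:
step_arm(increments="0 0 0 0 0 2 -1; 0 0 0 0 0 3 -1; 0 0 0 0 0 3 -1")

```text
time: 7.52
tool_pos: [469.8, 20.0, -0.1]
tcp_rot: [3.142, -0.0, 3.058]
contact_force: [0.1, 0.6, -0.4]
grip_width: 0.7
```

Call:
step_arm(increments="0 0 0 0 0 1 -1; 0 0 0 0 0 2 -1; 0 0 0 0 0 2 -1")

```text
time: 7.9
tool_pos: [469.8, 20.0, -2.1]
tcp_rot: [3.141, -0.0, 3.058]
contact_force: [0.4, -0.5, 1.1]
grip_width: 0.4
```

Call:
step_arm(increments="0 0 0 0 0 1 -1; 0 0 0 0 0 2 -1; 0 0 0 0 0 2 -1")

```text
time: 8.28
tool_pos: [469.8, 20.0, -4.1]
tcp_rot: [3.142, -0.0, 3.058]
contact_force: [-0.3, 0.5, -0.0]
grip_width: 0.0
```

Call:
step_arm(increments="0 0 0 0 0 1 -1; 0 0 0 0 0 2 -1; 0 0 0 0 0 2 -1")

```text
time: 8.65
tool_pos: [469.9, 20.0, -5.9]
tcp_rot: [3.142, 0.0, 3.058]
contact_force: [-0.2, -0.2, 2.9]
grip_width: 0.2
```

```bash
python3 - <<'E'
from h import *
print(get_obs()["contact_force"],get_obs()["tool_pos"])
c=capture("wrist");cv2.imwrite("pics/w8.png",cv2.resize(c["frame"][180:330,200:440,::-1],None,fx=3.3,fy=3.3))
E
```

```text
[-0.24 -0.16  2.86] [469.89  19.96  -5.89]
```

View pics/w8.png

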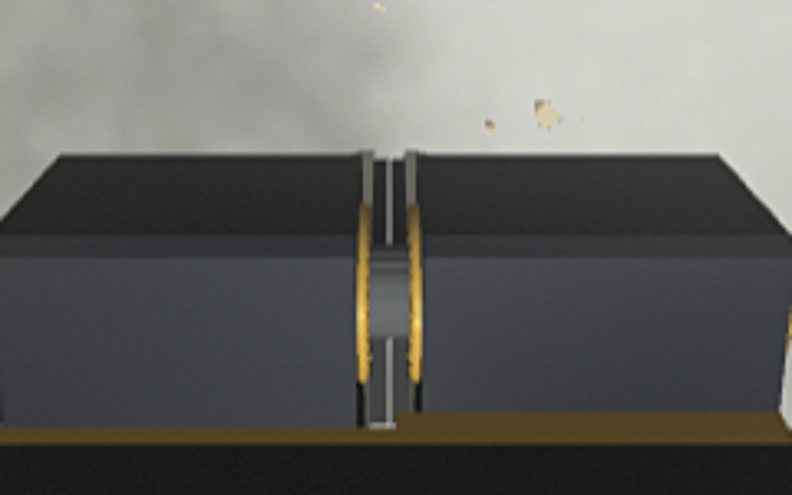

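Call:
step_arm(increments="0 0 0 0 0 1.5 -1; 0 0 0 0 0 1.5 -1")

```text
time: 8.95
tool_pos: [470.0, 19.9, -6.0]
tcp_rot: [-3.142, 0.001, 3.058]
contact_force: [-4.9, 0.3, 19.3]
grip_width: 0.5
```

The fingertips touch at TCP z ≈ -5.9, so they are really about 6 mm behind the TCP, not 22 mm ahead. This fits the slip off the top of the ball. I'll re-grip about 21 mm lower, then lift.

```bash
python3 - <<'E'
from h import *
k=w(-67.5,0)
go([470,20,-7.5],3.058,[(470,20,120,3.058),(*k,120,3.058),(*k,57,3.058)])
E
```

```text
0.000  0.0 0.0 -127.5
0.000  49.6 240.9 -127.5
0.000  49.6 240.9 -64.5
```

Call:
step_arm(increments="0 0 0 0 0 -60 -0.5; 0 0 0 0 0 -120 0; 0 0 0 10 50 -127.5 0; 0 0 0 20 100 -127.5 0; 0 0 0 30 150 -127.5 0; 0 0 0 40 200 -127.5 0; 0 0 0 49.6 240.9 -127.5 0; 0 0 0 49.6 240.9 -127.5 0; 0 0 0 49.6 240.9 -90 0; 0 0 0 49.6 240.9 -70 0; 0 0 0 49.6 240.9 -64.5 0; 0 0 0 49.6 240.9 -64.5 0; 0 0 0 49.6 240.9 -64.5 0")

```text
time: 10.58
tool_pos: [441.3, 264.1, 57.9]
tcp_rot: [3.141, 0.002, 3.057]
contact_force: [-0.3, -0.9, 0.2]
grip_width: 45.5
```

Call:
step_arm(increments="0 0 0 0 0 0 -1; 0 0 0 0 0 0 -1; 0 0 0 0 0 0 -1; 0 0 0 0 0 0 -1")

```text
time: 11.08
tool_pos: [440.5, 263.4, 57.2]
tcp_rot: [-3.14, -0.0, 3.058]
contact_force: [0.5, -5.0, 3.5]
grip_width: 20.1
```

Gripped at about 20–22 mm. I'll lift along the arc.

Call:
step_arm(increments="0 0 0 -2 0 -8 -1; 0 0 0 -4.4 0 -15.5 -1; 0 0 0 -7.2 0 -23 -1; 0 0 0 -10.3 0 -30.4 -1; 0 0 0 -17.8 0 -44.6 -1; 0 0 0 -26.7 0 -58 -1; 0 0 0 -26.7 0 -58 -1")

```text
time: 11.95
tool_pos: [467.3, 261.1, 115.7]
tcp_rot: [-3.141, -0.0, 3.057]
contact_force: [0.0, -4.6, -3.5]
grip_width: 20.2
```

Call:
step_arm(increments="0 0 0 -10.3 0 -12.3 -1; 0 0 0 -21.8 0 -23.5 -1; 0 0 0 -34.4 0 -33.5 -1; 0 0 0 -48 0 -42.1 -1; 0 0 0 -62.4 0 -49.2 -1; 0 0 0 -77.4 0 -54.8 -1; 0 0 0 -93 0 -58.8 -1; 0 0 0 -108.9 0 -61.1 -1; 0 0 0 -124.9 0 -61.8 -1; 0 0 0 -124.9 0 -61.8 -1")

```text
time: 13.2
tool_pos: [592.3, 250.6, 177.4]
tcp_rot: [-3.141, 0.001, 3.057]
contact_force: [-1.3, -5.6, 4.9]
grip_width: 20.0
```

```bash
python3 - <<'E'
from h import *
o=get_obs();print(o["contact_force"],o["tool_pos"],o["joint_positions"],o["moment"])
c=capture("scene");cv2.imwrite("pics/s9.png",cv2.resize(c["frame"][60:260,180:440,::-1],None,fx=3,fy=3,interpolation=cv2.INTER_CUBIC))
E
```

```text
[-1.25 -5.59  4.89] [592.35 250.64 177.38] [ 0.28  0.59  1.23 -0.    1.31 -1.2 ] [-0.91  0.37  0.06]
```

View pics/s9.png

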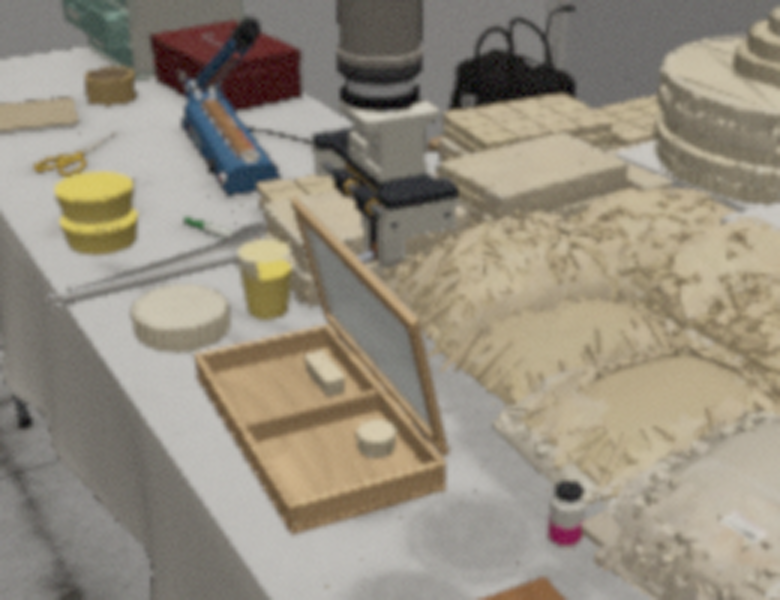

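The guard is up at about 1.36 rad, with sensible forces. Next I'll take it past balance.

Call:
step_arm(increments="0 0 0 -8 0 0.4 -1; 0 0 0 -16.1 0 1 -1; 0 0 0 -24 0 2.2 -1; 0 0 0 -31.9 0 3.7 -1; 0 0 0 -39.6 0 5.8 -1; 0 0 0 -47.4 0 8 -1; 0 0 0 -53 0 10 -1; 0 0 0 -58.2 0 12.2 -1; 0 0 0 -58.2 0 12.2 -1")

```text
time: 14.38
tool_pos: [650.1, 245.8, 165.6]
tcp_rot: [-3.141, 0.002, 3.057]
contact_force: [0.8, -6.6, 4.6]
grip_width: 20.3
```

```bash
python3 - <<'E'
from h import *
c=capture("wrist");cv2.imwrite("pics/w10.png",c["frame"][:,:,::-1])
E
```

```text
(no output)
```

View pics/w10.png

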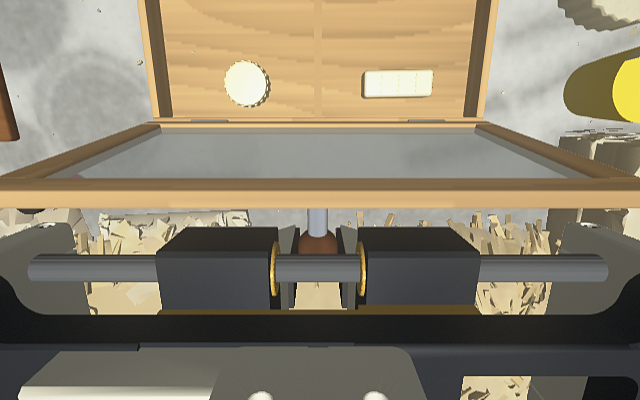

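Call:
step_arm(increments="0 0 0 0 0 0 -0.2; 0 0 0 0 0 0 0; 0 0 0 -5 0 -5 0; 0 0 0 -10 0 -20 0; 0 0 0 -10 0 -40 0; 0 0 0 -10 0 -65 0; 0 0 0 -10 0 -90 0; 0 0 0 -10 0 -110 0; 0 0 0 -10 0 -110 0; 0 0 0 -10 0 -110 0; 0 0 0 -10 0 -110 0")

```text
time: 15.8
tool_pos: [659.2, 245.7, 273.2]
tcp_rot: [-3.141, -0.002, 3.058]
contact_force: [1.1, -0.3, -0.1]
grip_width: 46.1
```

```bash
python3 - <<'E'
from h import *
c=capture("wrist");cv2.imwrite("pics/w11.png",c["frame"][:,:,::-1])
c=capture("scene");cv2.imwrite("pics/s11.png",cv2.resize(c["frame"][60:260,180:440,::-1],None,fx=3,fy=3,interpolation=cv2.INTER_CUBIC))
E
```

```text
(no output)
```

View pics/s11.png

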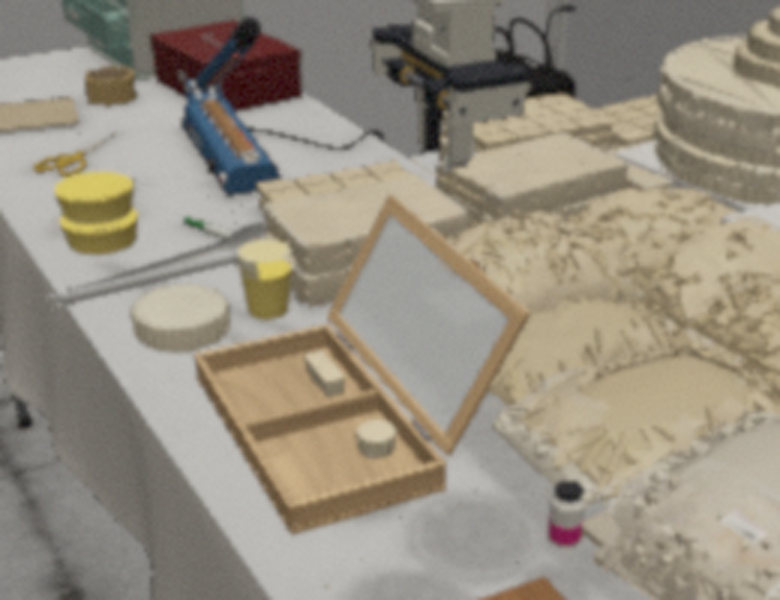

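The guard now rests open on its stop. Next I'll fetch disc_a.

```bash
python3 - <<'E'
from h import *
go([659.8,246,274.6],3.058,[(459.5,-103.4,120,1.488),(459.5,-103.4,11,1.488)])
for p in [(-22,-40),(-22,-110)]: print(w(*p))
print(w(-30,76))
E
```

```text
1.570  170.4 -364.9 154.6
1.570  170.4 -364.9 263.6
[482.76 220.56]
[476.96 150.8 ]
[484.4  336.83]
```

Call:
step_arm(increments="0 0 0.18 25 -40 0 0.2; 0 0 0.36 50 -80 10 0.2; 0 0 0.54 75 -130 25 0.2; 0 0 0.72 95 -180 45 0.2; 0 0 0.9 115 -230 70 0.2; 0 0 1.08 135 -280 95 0.2; 0 0 1.26 155 -325 120 0.2; 0 0 1.44 170.4 -364.9 140 0.2; 0 0 1.57 170.4 -364.9 154.6 0.2; 0 0 1.57 170.4 -364.9 154.6 0.2; 0 0 1.57 170.4 -364.9 154.6 0.2")

```text
time: 17.27
tool_pos: [459.7, -103.4, 120.5]
tcp_rot: [3.141, 0.0, 1.491]
contact_force: [-0.8, 0.2, -0.2]
grip_width: 54.8
```

```bash
python3 - <<'E'
from h import *
o=get_obs();c=capture("wrist");cv2.imwrite("pics/w12.png",c["frame"][:,:,::-1]);T=c["tool_from_camera"]
p=np.linalg.inv(T)@[0,0,o["tool_pos"][2]-38,1];q=c["K"]@p[:3];print(q[:2]/q[2],o["tool_pos"])
E
```

```text
[318.   200.49] [ 459.71 -103.38  120.5 ]
```

View pics/w12.png

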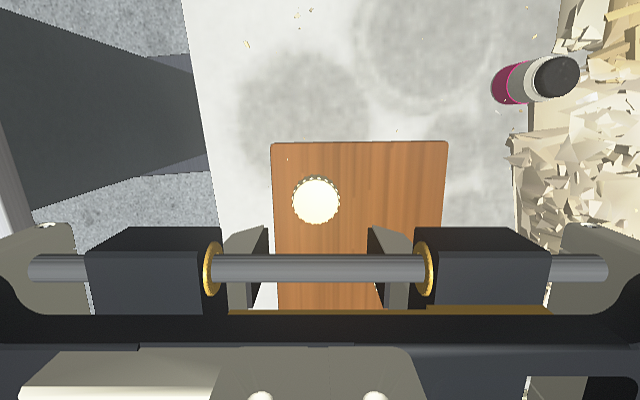

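The disc is at (316,200), against a predicted (318,200). I'll descend and grip.

Call:
step_arm(increments="0 0 0 0 0 45 0.2; 0 0 0 0 0 85 0.2; 0 0 0 0 0 102 0.2; 0 0 0 0 0 109 0.2; 0 0 0 0 0 109 0.2; 0 0 0 0 0 109 -1; 0 0 0 0 0 109 -1; 0 0 0 0 0 109 -1; 0 0 0 0 0 109 -1; 0 0 0 0 0 109 -1")

```text
time: 18.58
tool_pos: [459.8, -103.7, 11.8]
tcp_rot: [3.14, 0.0, 1.488]
contact_force: [-0.8, 0.4, 6.4]
grip_width: 39.1
```

```bash
python3 - <<'E'
from h import *
a=w(-22,-110);b=w(-22,-42)
go([459.5,-103.4,11],1.488,[(*a,110,1.488),(*a,5,1.488)])
go([*a,5],1.488,[(526.8,-184.3,120,1.488),(526.8,-184.3,11,1.488)])
go([526.8,-184.3,11],1.488,[(*b,110,1.488),(*b,5,1.488)])
E
```

```text
0.000  254.8 -3.6 -99.0
0.000  254.8 -3.6 6.0
0.000  -329.8 77.4 -115.0
0.000  -329.8 77.4 -6.0
0.000  397.8 -77.4 -99.0
0.000  397.8 -77.4 6.0
```

Call:
step_arm(increments="0 0 0 0 0 -40 -1; 0 0 0 0 0 -90 -1; 0 0 0 45 -1 -99 -1; 0 0 0 100 -2 -99 -1; 0 0 0 155 -2 -99 -1; 0 0 0 210 -3 -99 -1; 0 0 0 254.8 -3.6 -99 -1; 0 0 0 254.8 -3.6 -99 -1; 0 0 0 254.8 -3.6 -60 -1; 0 0 0 254.8 -3.6 -25 -1; 0 0 0 254.8 -3.6 -8 -1; 0 0 0 254.8 -3.6 2 -1; 0 0 0 254.8 -3.6 6 -1; 0 0 0 254.8 -3.6 6 -1")

```text
time: 20.32
tool_pos: [477.2, 150.4, 5.5]
tcp_rot: [3.141, -0.0, 1.487]
contact_force: [-0.6, -0.2, -0.0]
grip_width: 39.0
```

Call:
step_arm(increments="0 0 0 0 0 1 -1; 0 0 0 0 0 1 0.09; 0 0 0 0 0 1 0.09; 0 0 0 0 0 1 0.09; 0 0 0 0 0 -40 0.09; 0 0 0 0 0 -80 0.09; 0 0 0 0 0 -115 0.2; 0 0 0 -55 13 -115 0.2; 0 0 0 -110 26 -115 0.2; 0 0 0 -165 39 -115 0.2; 0 0 0 -220 52 -115 0.2; 0 0 0 -275 65 -115 0.2; 0 0 0 -329.8 77.4 -115 0.2; 0 0 0 -329.8 77.4 -115 0.2; 0 0 0 -329.8 77.4 -115 0.2")

```text
time: 22.2
tool_pos: [526.1, -183.9, 119.6]
tcp_rot: [-3.141, -0.001, 1.487]
contact_force: [-0.0, -0.7, -0.1]
grip_width: 54.7
```

```bash
python3 - <<'E'
from h import *
o=get_obs();c=capture("wrist");T=c["tool_from_camera"]
p=np.linalg.inv(T)@[0,0,o["tool_pos"][2]-38,1];q=c["K"]@p[:3];print(q[:2]/q[2],o["tool_pos"])
t=capture("top");a=cv2.resize(t["frame"][165:265,165:365],None,fx=3,fy=3);b=cv2.resize(c["frame"],(480,300))
im=np.zeros((600,600,3),np.uint8);im[:300,:600]=a;im[300:,:480]=b
cv2.imwrite("pics/w13.png",im[:,:,::-1])
E
```

```text
[318.01 200.77] [ 526.1  -183.91  119.63]
```

View pics/w13.png

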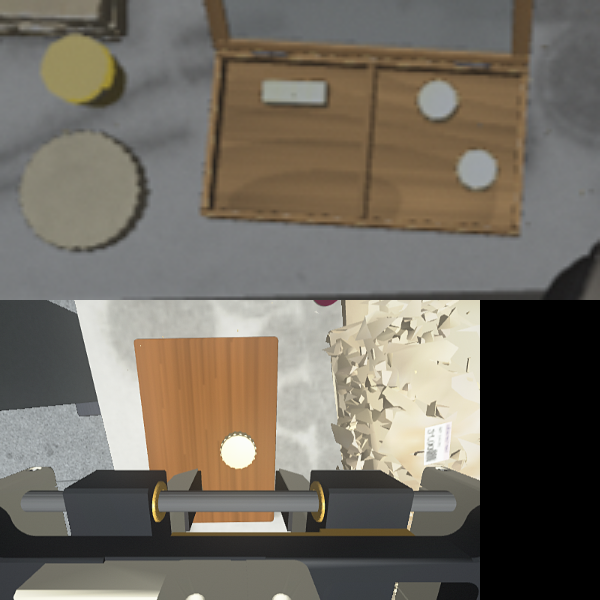

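disc_a is in the right bay, and disc_b is aligned at (317,201). Picking disc_b.

Call:
step_arm(increments="0 0 0 0 0 45 0.2; 0 0 0 0 0 85 0.2; 0 0 0 0 0 102 0.2; 0 0 0 0 0 109 0.2; 0 0 0 0 0 109 0.2; 0 0 0 0 0 109 -1; 0 0 0 0 0 109 -1; 0 0 0 0 0 109 -1; 0 0 0 0 0 109 -1; 0 0 0 0 0 109 -1")

```text
time: 23.55
tool_pos: [527.1, -184.8, 11.9]
tcp_rot: [3.14, 0.001, 1.488]
contact_force: [-0.5, -0.0, 5.6]
grip_width: 38.9
```

Call:
step_arm(increments="0 0 0 0 0 -40 -1; 0 0 0 0 0 -90 -1; 0 0 0 50 -10 -99 -1; 0 0 0 110 -21 -99 -1; 0 0 0 170 -33 -99 -1; 0 0 0 230 -45 -99 -1; 0 0 0 290 -56 -99 -1; 0 0 0 350 -68 -99 -1; 0 0 0 397.8 -77.4 -99 -1; 0 0 0 397.8 -77.4 -99 -1; 0 0 0 397.8 -77.4 -60 -1; 0 0 0 397.8 -77.4 -25 -1; 0 0 0 397.8 -77.4 -8 -1; 0 0 0 397.8 -77.4 2 -1; 0 0 0 397.8 -77.4 6 -1; 0 0 0 397.8 -77.4 7 -1")

```text
time: 25.55
tool_pos: [482.7, 217.9, 5.0]
tcp_rot: [3.141, 0.0, 1.488]
contact_force: [-3.5, -2.2, 10.0]
grip_width: 39.4
```

```bash
python3 - <<'E'
from h import *
b=w(-22,-42)
go([*b,4],1.488,[(446.3,-242.8,120,3.22)])
c=w(-33,76)
go([446.3,-242.8,11],3.22,[(*c,110,3.058),(*c,4,3.058)])
E
```

```text
-1.732  -462.8 2.0 -116.0
0.162  -80.4 575.3 -99.0
0.162  -80.4 575.3 7.0
```

Call:
step_arm(increments="0 0 0 0 0 0 0.09; 0 0 0 0 0 0 0.09; 0 0 0 0 0 0 0.09; 0 0 0 0 0 -40 0.09; 0 0 0 0 0 -80 0.09; 0 0 0 0 0 -116 0; 0 0 0 0 0 -116 0")

```text
time: 26.42
tool_pos: [484.2, 219.0, 122.9]
tcp_rot: [3.136, -0.002, 1.488]
contact_force: [-0.0, -0.0, -0.3]
grip_width: 45.9
```

Call:
step_arm(increments="0 0 -0.18 -55 0 0 0; 0 0 -0.36 -110 0 0 0; 0 0 -0.54 -165 0 0 0; 0 0 -0.72 -220 0 0 0; 0 0 -0.9 -275 0 0 0; 0 0 -1.08 -330 1 0 0; 0 0 -1.26 -385 1 0 0; 0 0 -1.44 -430 2 0 0; 0 0 -1.6 -462.8 2 0 0; 0 0 -1.732 -462.8 2 0 0; 0 0 -1.732 -462.8 2 0 0; 0 0 -1.732 -462.8 2 0 0")

```text
time: 27.92
tool_pos: [445.9, -242.4, 119.5]
tcp_rot: [3.141, -0.001, -3.066]
contact_force: [-0.1, 0.5, -0.3]
grip_width: 46.1
```

```bash
python3 - <<'E'
from h import *
o=get_obs();c=capture("wrist");T=c["tool_from_camera"]
p=np.linalg.inv(T)@[0,0,o["tool_pos"][2]-38,1];q=c["K"]@p[:3];print(q[:2]/q[2],o["tool_pos"])
t=capture("top");a=cv2.resize(t["frame"][165:265,165:365],None,fx=3,fy=3);b=cv2.resize(c["frame"],(480,300))
im=np.zeros((600,600,3),np.uint8);im[:300,:600]=a;im[300:,:480]=b
cv2.imwrite("pics/w14.png",im[:,:,::-1])
E
```

```text
[317.38 201.15] [ 445.85 -242.37  119.46]
```

View pics/w14.png

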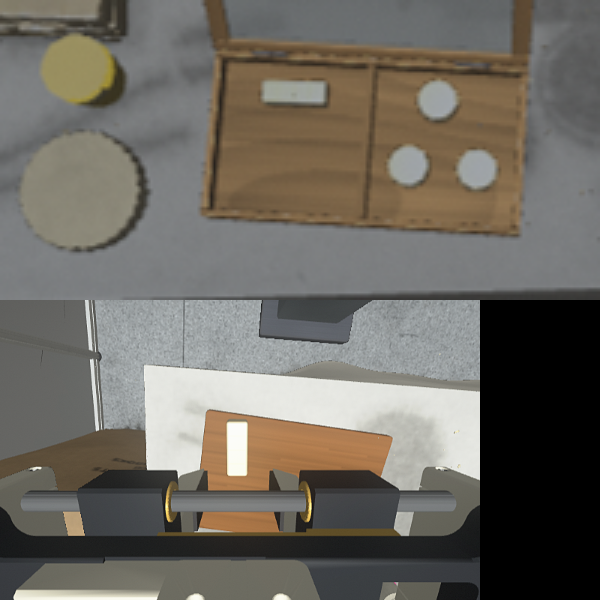

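Both discs sit in the disc bay. The bar is at (316,199), aligned with the jaws and upright in the wrist view.

Call:
step_arm(increments="0 0 0 0 0 45 0; 0 0 0 0 0 85 0; 0 0 0 0 0 102 0; 0 0 0 0 0 109 0; 0 0 0 0 0 109 0; 0 0 0 0 0 109 -1; 0 0 0 0 0 109 -1; 0 0 0 0 0 109 -1; 0 0 0 0 0 109 -1; 0 0 0 0 0 109 -1")

```text
time: 29.28
tool_pos: [446.4, -243.2, 11.6]
tcp_rot: [-3.141, 0.001, -3.063]
contact_force: [-1.4, -0.0, 6.3]
grip_width: 24.0
```

Call:
step_arm(increments="0 0 0 0 0 -50 -1; 0 0 0 0 0 -99 -1; 0 0 0.02 -8 58 -99 -1; 0 0 0.04 -16 116 -99 -1; 0 0 0.06 -24 174 -99 -1; 0 0 0.08 -32 232 -99 -1; 0 0 0.1 -41 290 -99 -1; 0 0 0.12 -49 348 -99 -1; 0 0 0.14 -57 406 -99 -1; 0 0 0.162 -65 464 -99 -1; 0 0 0.162 -73 522 -99 -1; 0 0 0.162 -80.4 575.3 -99 -1; 0 0 0.162 -80.4 575.3 -99 -1; 0 0 0.162 -80.4 575.3 -60 -1; 0 0 0.162 -80.4 575.3 -25 -1; 0 0 0.162 -80.4 575.3 -8 -1; 0 0 0.162 -80.4 575.3 2 -1; 0 0 0.162 -80.4 575.3 6 -1; 0 0 0.162 -80.4 575.3 6.7 -1; 0 0 0.162 -80.4 575.3 6.7 -1")

```text
time: 31.78
tool_pos: [481.7, 337.1, 5.2]
tcp_rot: [3.141, 0.001, 3.058]
contact_force: [0.3, -0.6, -0.6]
grip_width: 23.5
```

Call:
step_arm(increments="0 0 0 0 0 0 -0.2; 0 0 0 0 0 0 -0.2; 0 0 0 0 0 0 -0.2; 0 0 0 0 0 -30 -0.2; 0 0 0 0 0 -80 -0.2; 0 0 0 40 0 -130 -0.2; 0 0 0 100 0 -150 -0.2; 0 0 0 100 0 -150 -0.2; 0 0 0 100 0 -150 -0.2")

```text
time: 32.9
tool_pos: [381.9, 345.4, 154.6]
tcp_rot: [3.141, 0.001, 3.059]
contact_force: [1.2, -0.5, -0.7]
grip_width: 36.5
```

```bash
python3 - <<'E'
from h import *
t=capture("top");a=cv2.resize(t["frame"][165:265,165:365],None,fx=3,fy=3)
c=capture("scene");b=cv2.resize(c["frame"][100:240,220:400],(385,300))
im=np.zeros((600,600,3),np.uint8);im[:300,:600]=a;im[300:,:385]=b
cv2.imwrite("pics/w15.png",im[:,:,::-1])
E
```

```text
(no output)
```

View pics/w15.png

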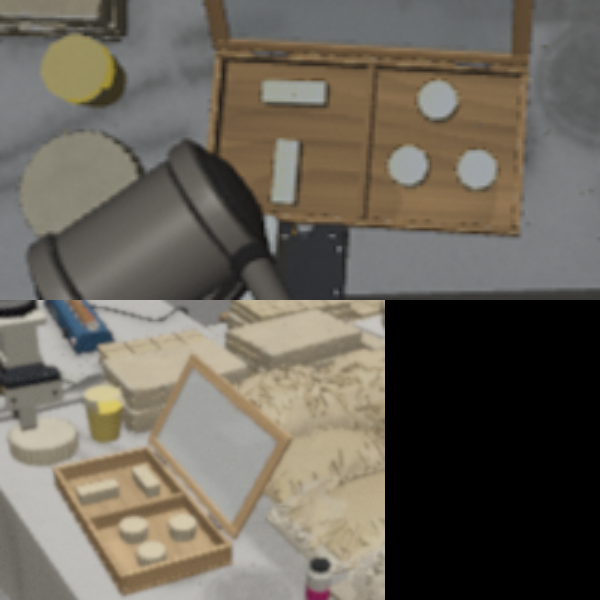

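All the pieces lie flat in the right bays, the guard stands open, and the cup, wheel and ink are where they were. The gripper is clear, so I'll hand in.

```bash
python3 -c "
from plant import *
o=get_obs();print(o['time'],o['contact_force']);print(close_job())"
```

```text
33.0 [ 0.68995383  0.07064084 -0.61614409]
the job is handed in; nothing more can be done
None
```

I opened the guard and sorted all three pieces, then handed the job in at 33.0 s of the 72 s allowed. No verdict was reported.

**Last checks:** I checked by eye in the top and scene pictures, not by measuring.
- **Guard:** it stands open, leaning back on its stop, with nothing touching it.
- **Pieces:** both round pieces are with the sample disc in the right bay, and the bar is with the sample bar in the left bay. All of them look flat on the floor.
- **Cup, wheel and ink bottle:** the cup and ink bottle look unmoved. The arm partly hid the wheel in the last top view, but the visible part was in its place.
- **Robot:** the gripper was clear of everything, and the force reading was only noise.

**What disagreed:** the stated fingertip distance (22 mm ahead of the TCP) did not match the robot.
- My first grip on the knob slipped off the top of the ball.
- A gentle touch on the table put the tips about 6 mm behind the TCP. The heaviest force reading there was about 19 N.
- With heights corrected for that, the next knob grip held, and each piece was picked up and placed on the first try.

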